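Close the plate reader bay on the blue plate

TASK

With the fingertips only, push the carrier holding the blue microplate all the way home into the reader, and then push the lid of that same bay fully shut. Do not pick up or touch the plates: the blue one rides in on its carrier, seated flat. Leave the white plate's carrier and lid and the things around the reader as they are.

Things in the scene. Friction and masses are not known exactly. Their poses are not given: they have to be found in the camera images.
- reader: Beige two-bay plate reader, immovable. Origin on the bench between the bays; x from its front to its rear (away from the robot), y to its left, z up. Housing x -85 to +105 mm, y -120 to +120 mm; bay walls 64 mm high, rear block 70 mm. Bays, open on top and in front, at y = +57 mm (left) and -57 mm (right), each with its own carrier and lid.
- carrier_left (a joint): Slide of the left carrier (bay at reader y = +57 mm), in m along the reader's +x: 0 = fully out, as at the start; 0.075 = home against its stop. Takes about 2 N to move, has no spring, stays where it is left.
- carrier_left_front (a point): Middle of the front face (looking to reader -x) of the left carrier's tan block, the face to push on. Block 96 mm wide (y), 34 deep (x), from 24 to 56 mm above the bench; this point 40 mm above it. Out, at reader x = -185 mm; home, at -110 mm, 25 mm ahead of the housing and ahead of the open lid. Behind the block a grey nest holds a plate between 5 mm rims.
- lid_left (a joint): Hinge of the left bay's lid, in rad: 0 = shut (flat on the bay), 1.3 = most open; starts 0.75 to 1.05. Opens upward about a line along reader y at the rear of the bay. Stiff hinge: stays at any angle; about 1 to 3 N near the free edge moves it; stops at 0.
- lid_left_edge (a point): Middle of the free edge of the left lid, on its outer face. Beige panel, 150 mm from hinge to edge, 108 wide, 8 thick, amber window, black strip along the free edge. Open, the edge is up and the outer face looks up and away from the robot; shut, the edge points to reader -x and the upper face is level, 73 mm above the bench.
- lid_left_hinge (a point): Middle of the hinge line of the left lid, at reader x = +70 mm, 65 mm above the bench, level with the lid's underside when shut.
- carrier_right (a joint): Slide of the right carrier (bay at reader y = -57 mm), in m along the reader's +x: 0 = fully out, as at the start; 0.075 = home against its stop. Takes about 2 N to move, has no spring, stays where it is left.
- carrier_right_front (a point): Middle of the front face (looking to reader -x) of the right carrier's tan block, the face to push on. Block 96 mm wide (y), 34 deep (x), from 24 to 56 mm above the bench; this point 40 mm above it. Out, at reader x = -185 mm; home, at -110 mm, 25 mm ahead of the housing and ahead of the open lid. Behind the block a grey nest holds a plate between 5 mm rims.
- lid_right (a joint): Hinge of the right bay's lid, in rad: 0 = shut (flat on the bay), 1.3 = most open; starts 0.75 to 1.05. Opens upward about a line along reader y at the rear of the bay. Stiff hinge: stays at any angle; about 1 to 3 N near the free edge moves it; stops at 0.
- lid_right_edge (a point): Middle of the free edge of the right lid, on its outer face. Beige panel, 150 mm from hinge to edge, 108 wide, 8 thick, amber window, black strip along the free edge. Open, the edge is up and the outer face looks up and away from the robot; shut, the edge points to reader -x and the upper face is level, 73 mm above the bench.
- lid_right_hinge (a point): Middle of the hinge line of the right lid, at reader x = +70 mm, 65 mm above the bench, level with the lid's underside when shut.
- plate_blue: Blue microplate, 127.6 (x) by 85.4 (y) by 14.4 mm, 55 to 115 g, 24 round white wells seen on top, lying loose in the nest of one of the two carriers (either bay), its underside 30 mm above the bench. Origin: centre of its underside; when the carrier is out, at reader x = -85 mm. It marks the bay to be closed.
- plate_white: White microplate, 127.6 (x) by 85.4 (y) by 14.4 mm, 55 to 115 g, 24 round grey wells seen on top, lying loose in the nest of one of the two carriers (either bay), its underside 30 mm above the bench. Origin: centre of its underside; when the carrier is out, at reader x = -85 mm. Its bay is to be left as it is.
- reagent_bottle: Amber bottle with a white cap, 56 mm across, 130 mm high, standing beside the reader. Origin: centre of its underside. Leave alone.
- tip_box: Orange pipette-tip box with a white top, 72 by 62 by 55 mm, beside the reader. Origin: centre of its underside. Leave alone.
- vial_jar: Small glass jar with a green cap, 40 mm across, 60 mm high, beside the reader. Origin: centre of its underside. Leave alone.
Things that resemble listed ones, but are neither listed nor needed, are in the scene too. There is more than one size of the plate_white; the job needs the largest.

How it is judged:
By the outcome, as a careful person would: the job done as asked, in the order asked, and still so for the second after the job is handed in, with the robot touching nothing.
It also fails if it takes over 48 s, if anything falls off the work surface, if the arm or the gripper's body presses on something with over 40 N, if the wrist force passes 120 N, or if a joint passes its speed limit or range.

ROBOT

A 7-joint arm with a two-finger parallel gripper is mounted at the origin on the work surface. World frame = base frame: x ahead of the robot, y to its left, z up, the work surface at z = 0. Lengths are in mm, angles in rad, forces in N, time in s.
With the tool pointing down it reaches from about 400 to 900 mm from the base axis. Payload 5.5 kg.
Tool frame: the origin (TCP) lies at the very end of the fingers, on their centre line; the grasp point (between the pads) lies 19 mm behind it; z points along the fingers, y is the line along which they close (so a half turn about z gives the same grasp; the last joint's range is limited). The gripper opens to 85 mm and grips with 20 to 120 N. Pads are 22 mm wide; open, the fingers measure 114 mm over their backs; the gripper's body (76 mm by 85 mm) begins 54 mm behind the grasp point. The pads swing forward as they close: fully open they stand 13 mm farther back than shut.
Start: joints at [-0.972, 0.501, -0.427, 1.55, 0.221, 1.138, -0.21], TCP at [214.153, 613.708, 231.31] pointing down, gripper open.
Joint ranges: [-2.88, 2.88], [-0.31, 2.03], [-1.54, 1.56], [0.2, 2.42], [-1.41, 4.55], [0.19, 2.02], [-2.57, 2.57]. Speed limits (rad/s): [2.57, 2.57, 3.14, 3.14, 3.14, 3.14, 3.14].

INTERFACE

Orientations are given as a rotation vector (axis times angle).
In Python, from rig import sense, capture, camera_model, ticket gives the robot as it stands. The module is installed in compiled form; this text tells all that it offers.
- The arm moves only by the tool carry_out, never from a script. Its argument "rows" is a list of rows, each an object of numbers: "ax", "ay", "az": the turn, a rotation vector about the tool's x, y, z in rad; "dx", "dy", "dz": the shift along the tool's x, y, z in cm; "grip": the finger opening in cm, from 0 to 8.54. A call has 1 to 5 rows; each row shifts and turns the commanded pose from where the row before left it, along the tool's axes as they then stand; what a row does not reach is not made up. A row lasts 1/12 s, in which the tool goes at most 41.7 mm and 7.16 degrees, less where a joint would pass 70% of its speed; a pose out of reach is approached as far as the arm can. A call is refused whole if a number of a shift passes 4.17 or a number of a turn 0.125, either way. A call with a gripper value outside its range is refused whole. The fingers move at their own pace and stop on an object; "squeeze" is the grip in N (left out, the last holds). Time passes only in rows, so rows that do not move let the fingers close. It gives the time, the measured TCP pose, the force, the opening and the grip force at its end, in the units of the state.
- sense(): the state, without advancing time (a new reading comes with each control period).
- capture(name): name is "scene" or "top"; returns (picture, depth): 420x560x3 uint8, blue, green, red; 420x560 float32, mm along the optical axis (not along the pixel's ray), 0 where there is no reading.
- camera_model(name): a dict with "fx", "fy", "cx", "cy" (pixels), "k1" (the pictures are not rectified: a ray, as slopes to the right and down, at radius r is drawn at 1 + k1 r^2 times it, then the intrinsics apply), "rvec" (rotation vector, rad) and "tvec" (3), from world to camera coordinates, as OpenCV has them. Camera axes: x right, y down, z forward; pixel columns grow to the right and rows downward; lengths in mm; the calibration is good to about 2 mm. A picture is of the moment at which its call begins. camera_model takes no time and is no camera call.
- ticket.close_job(): hands the job in; it is judged then, once.
The state is a dict: "t": time; "joints": joint angles; "qvel": joint speeds; "joint_efforts": joint torques, N m; "position": TCP position; "ee_rot": TCP orientation; "force": force on the tool from outside, world axes, zero at the start; "moment": the same for the moment, N m; "opening": finger opening in mm; "grip_force": force on a finger pad.
Only numpy, scipy, OpenCV 4.12 (cv2) and the standard library are available. Lean on these libraries where they do the work, as an engineer would, in place of code of your own. Each camera call takes 0.05 s, during which the arm holds its last target. There are 200 camera calls.

## Working session

There is one attempt and no reset: what is moved stays moved. The work goes in short steps, Python scripts to look and compute and a tool call to move; the robot and the scene stay as the last step left them, time stands still between calls to the robot, and variables do not carry over. Pictures are saved under pics/ and viewed, at most 10 in all, crops included, and the job is handed in when it is done.

Besides the shell and the picture viewer there is one more tool, called after "Emit:" as name(argument=value, ...) on one line, values as JSON. carry_out: Moves the arm, as the interface text tells. Its arguments: {"type":"object","properties":{"rows":{"type":"array","items":{"type":"object","properties":{"ax":{"type":"number"},"ay":{"type":"number"},"az":{"type":"number"},"dx":{"type":"number"},"dy":{"type":"number"},"dz":{"type":"number"},"grip":{"type":"number"}}}},"squeeze":{"type":"number"}},"required":["rows"]}

```bash
mkdir -p pics; cat > h.py <<'E'
import numpy as np, cv2
from scipy.spatial.transform import Rotation as R
from rig import sense, capture, camera_model, ticket
def world(name, d, pts):
    m=camera_model(name); Rm=R.from_rotvec(m['rvec']).as_matrix(); t=np.array(m['tvec']).ravel()
    K=np.array([[m['fx'],0,m['cx']],[0,m['fy'],m['cy']],[0,0,1.]])
    out=[]
    for u,v in pts:
        n=cv2.undistortPoints(np.array([[[u,v]]],float),K,np.array([m['k1'],0,0,0.]))[0,0]
        w=d[int(round(v))-1:int(round(v))+2,int(round(u))-1:int(round(u))+2]; w=w[w>0]
        z=np.median(w) if len(w) else np.nan
        out.append(Rm.T@(np.array([n[0]*z,n[1]*z,z])-t))
    return np.array(out)
E
python3 - <<'E'
from h import *
for n in ('scene','top'):
    p,d=capture(n); cv2.imwrite(f'pics/{n}0.png',cv2.resize(p,(800,600))); np.save(f'{n}0.npy',d); cv2.imwrite(f'{n}raw.png',p)
s=sense(); print(s['t'],s['position'],R.from_rotvec(s['ee_rot']).as_matrix().round(3),s['joints'])
E
```

```text
0.1 [214.01444949 613.10192465 230.35849354] [[-0.944  0.329 -0.001]
 [ 0.329  0.944 -0.002]
 [ 0.    -0.002 -1.   ]] [-0.9718349   0.50176886 -0.42679577  1.55133171  0.22082363  1.13830371
 -0.21029137]
```

View pics/scene0.png

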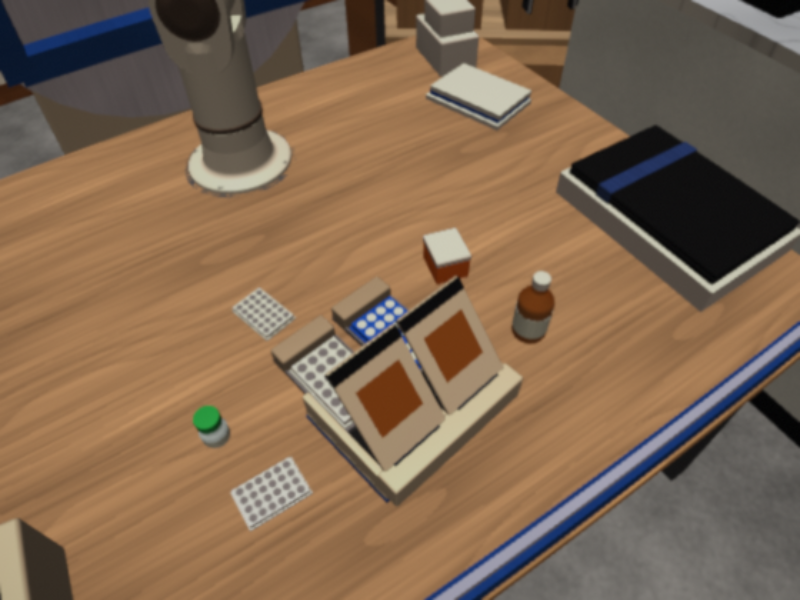

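View pics/top0.png

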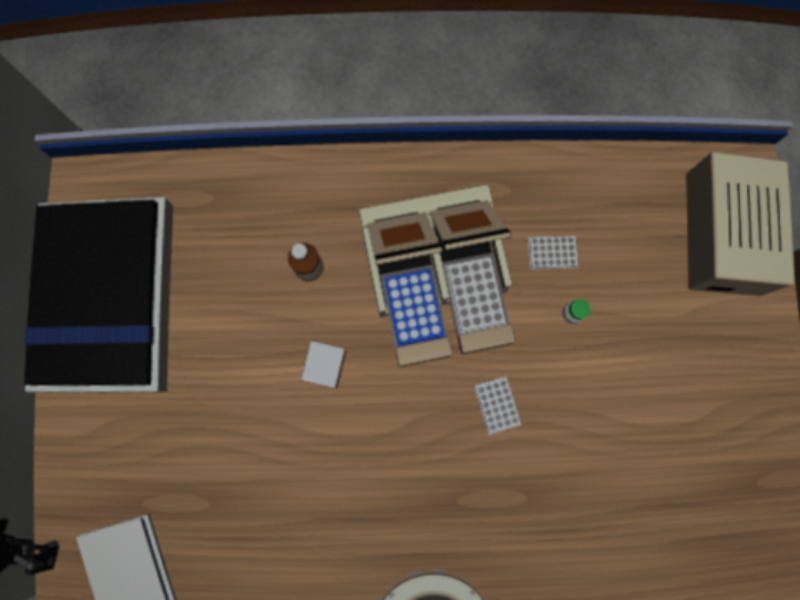

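The blue plate is in the left bay: block at about (423,352) and lid strip at about (408,255) in the 800-px top view. The white plate is in the right bay. I'll enlarge this region.

```bash
python3 - <<'E'
from h import *
p=cv2.imread('topraw.png'); c=p[125:260,240:370]; cv2.imwrite('pics/crop1.png',cv2.resize(c,None,fx=4.4,fy=4.4,interpolation=cv2.INTER_CUBIC))
E
```

```text
(no output)
```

View pics/crop1.png

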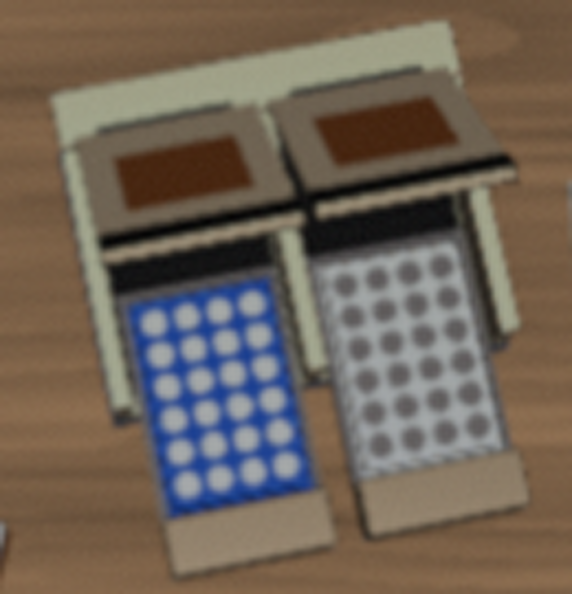

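The crop shows the blue carrier's block top with corners near (172,575), (334,545), (325,492) and (165,523). The left lid's strip runs (103,242)–(300,208), and the rear block's rear corners are at (52,97) and (447,22).

```bash
cat >> h.py <<'E'
def ray(name,u,v,z):
    m=camera_model(name); Rm=R.from_rotvec(m['rvec']).as_matrix(); t=np.array(m['tvec']).ravel()
    K=np.array([[m['fx'],0,m['cx']],[0,m['fy'],m['cy']],[0,0,1.]])
    n=cv2.undistortPoints(np.array([[[u,v]]],float),K,np.array([m['k1'],0,0,0.]))[0,0]
    o=-Rm.T@t; g=Rm.T@np.array([n[0],n[1],1]); return o+g*(z-o[2])/g[2]
E
python3 - <<'E'
from h import *
np.set_printoptions(precision=1,suppress=True)
d=np.load('top0.npy'); f=lambda P:[(240+(x+.5)/4.4-.5,125+(y+.5)/4.4-.5) for x,y in P]
blk=[(172,575),(334,545),(370,535),(527,503)]
rb=[(52,97),(447,22)]
B=np.array([ray('top',*q,56) for q in f(blk)]);Q=np.array([ray('top',*q,70) for q in f(rb)])
print(B,Q,np.linalg.norm(B[1]-B[0]),np.linalg.norm(B[3]-B[2]),np.linalg.norm(Q[1]-Q[0]))
# model fit
mod=np.array([[-185,105],[-185,9],[-185,-9],[-185,-105],[105,120],[105,-120]]);P=np.vstack([B,Q])[:,:2]
a=mod-mod.mean(0);b=P-P.mean(0);th=np.arctan2((a[:,0]*b[:,1]-a[:,1]*b[:,0]).sum(),(a*b).sum())
Rt=np.array([[np.cos(th),-np.sin(th)],[np.sin(th),np.cos(th)]]);o=P.mean(0)-Rt@mod.mean(0)
print('yaw',th,'origin',o,'resid',P-(mod@Rt.T+o))
L=lambda W:np.c_[(W[:,:2]-o)@Rt,W[:,2]]
print('block interior',L(world('top',d,f([(250,535),(445,500)]))))
print('lid strip etc',L(world('top',d,f([(150,234),(200,226),(250,216),(180,140),(180,215),(150,120),(240,120),(410,183)]))))
print('rear block',L(world('top',d,f([(250,75)]))))
ds=np.load('scene0.npy')
print('scene',L(world('scene',ds,[(x*.7,y*.7) for x,y in [(457,290),(430,313),(480,375),(440,345),(455,395)]])))
E
```

```text
[[ 478.9   48.5   56. ]
 [ 493.5  -43.9   56. ]
 [ 498.7  -64.6   56. ]
 [ 514.5 -155.5   56. ]] [[ 757.2  111.6   70. ]
 [ 798.4 -121.6   70. ]] 93.53455428052247 92.25314936741572 236.7566595746357
yaw 0.17273069649234246 origin [677.2 -22.4] resid [[ 1.9 -0.8]
 [ 0.1  1.4]
 [ 2.2 -1.5]
 [ 1.5  2.1]
 [-2.8 -2.3]
 [-2.9  1. ]]
block interior [[-169.7   56.1   56.3]
 [-172.1  -57.2   56. ]]
lid strip etc [[-16.9  82.8 182.1]
 [-17.2  56.4 179.7]
 [-17.8  30.2 183. ]
 [ 53.6  52.1  98. ]
 [ -6.1  64.7 166.2]
 [ 77.   64.9  69.5]
 [ 62.5  15.1  84.7]
 [-15.7 -55.8 179.4]]
rear block [[92.7  2.2 69.2]]
scene [[-12.3  98.7 171.2]
 [-10.2  46.9 169.7]
 [ 65.   71.3  81.6]
 [ 17.7  39.  135.2]
 [ 63.9  23.6  83.4]]
```

Emit:
carry_out(rows=[{"az": -0.1016,"grip": 0},{"az": -0.1016,"grip": 0},{"az": -0.1016,"grip": 0},{"az": -0.1016,"grip": 0},{"az": -0.1016,"grip": 0}], squeeze=40)

```text
schema error: expected keys ax, ay, az, dx, dy, dz, grip
```

Emit:
carry_out(rows=[{"dx": -0.76,"dy": -4.0},{"dx": -0.76,"dy": -4.0},{"dx": -0.76,"dy": -4.0},{"dx": -0.76,"dy": -4.0},{"dx": -0.76,"dy": -4.0}])

```text
schema error: expected keys ax, ay, az, dx, dy, dz, grip
```

Emit:
carry_out(rows=[{"dx": -0.76,"dy": -4.0},{"dx": -0.76,"dy": -4.0},{"dx": -0.76,"dy": -4.0},{"dx": -0.76,"dy": -4.0},{"dx": -0.76,"dy": -4.0}])

```text
schema error: expected keys ax, ay, az, dx, dy, dz, grip
```

```bash
cat >> h.py <<'E'
o=np.array([677.2,-22.4]);th=.1727
Rt=np.array([[np.cos(th),-np.sin(th)],[np.sin(th),np.cos(th)]])
def st():
    s=sense(); p=np.array(s['position']); print('t',s['t'],'reader',((p[:2]-o)@Rt).round(1),'z',p[2].round(1),'F',np.round(s['force'],1),'open',s['opening'])
    M=np.c_[np.r_[Rt,[[0,0]]],[0,0,1]].T@R.from_rotvec(s['ee_rot']).as_matrix(); print(M.round(3).tolist())
E
python3 -c "from h import *; st()"
```

```text
t 0.1 reader [-347.1  705.6] z 230.4 F [-0.5  0.3 -0.8] open 85.5103117360544
[[-0.874, 0.487, -0.001], [0.487, 0.874, -0.002], [0.0, -0.002, -1.0]]
```

All keys are needed in each row.

Emit:
carry_out(rows=[{"ax": 0,"ay": 0,"az": -0.1016,"dx": 0,"dy": 0,"dz": 0,"grip": 0},{"ax": 0,"ay": 0,"az": -0.1016,"dx": 0,"dy": 0,"dz": 0,"grip": 0},{"ax": 0,"ay": 0,"az": -0.1016,"dx": 0,"dy": 0,"dz": 0,"grip": 0},{"ax": 0,"ay": 0,"az": -0.1016,"dx": 0,"dy": 0,"dz": 0,"grip": 0},{"ax": 0,"ay": 0,"az": -0.1016,"dx": 0,"dy": 0,"dz": 0,"grip": 0}], squeeze=40)

```text
t: 0.52
position: [214.1, 613.3, 230.7]
ee_rot: [0.278, -3.129, 0.002]
force: [-0.1, -0.2, 0.2]
opening: 25.8
grip_force: 0.0
```

Emit:
carry_out(rows=[{"ax": 0,"ay": 0,"az": 0,"dx": -0.76,"dy": -4.0,"dz": 0,"grip": 0},{"ax": 0,"ay": 0,"az": 0,"dx": -0.76,"dy": -4.0,"dz": 0,"grip": 0},{"ax": 0,"ay": 0,"az": 0,"dx": -0.76,"dy": -4.0,"dz": 0,"grip": 0},{"ax": 0,"ay": 0,"az": 0,"dx": -0.76,"dy": -4.0,"dz": 0,"grip": 0},{"ax": 0,"ay": 0,"az": 0,"dx": -0.76,"dy": -4.0,"dz": 0,"grip": 0}])

```text
t: 0.93
position: [286.1, 421.0, 230.7]
ee_rot: [0.27, -3.129, 0.001]
force: [0.4, 1.0, 0.3]
opening: 0.0
grip_force: 0.0
```

Emit:
carry_out(rows=[{"ax": 0,"ay": 0,"az": 0,"dx": -0.76,"dy": -4.0,"dz": 0,"grip": 0},{"ax": 0,"ay": 0,"az": 0,"dx": -0.76,"dy": -4.0,"dz": 0,"grip": 0},{"ax": 0,"ay": 0,"az": 0,"dx": -0.76,"dy": -4.0,"dz": 0,"grip": 0},{"ax": 0,"ay": 0,"az": 0,"dx": -0.76,"dy": -4.0,"dz": 0,"grip": 0},{"ax": 0,"ay": 0,"az": 0,"dx": -0.76,"dy": -4.0,"dz": 0,"grip": 0}])

```text
t: 1.35
position: [357.7, 230.5, 231.2]
ee_rot: [-0.27, 3.13, -0.0]
force: [1.4, -0.1, -0.4]
opening: 0.3
grip_force: 0.0
```

```bash
python3 -c "from h import *; st()"
```

```text
t 1.35 reader [-271.3  304.1] z 231.2 F [ 1.4 -0.1 -0.4] open 0.3083740146218583
[[-1.0, 0.0, 0.0], [0.0, 1.0, -0.0], [-0.0, -0.0, -1.0]]
```

Emit:
carry_out(rows=[{"ax": 0,"ay": 0,"az": 0,"dx": -0.7,"dy": -4.0,"dz": 0,"grip": 0},{"ax": 0,"ay": 0,"az": 0,"dx": -0.7,"dy": -4.0,"dz": 0,"grip": 0},{"ax": 0,"ay": 0,"az": 0,"dx": -0.7,"dy": -4.0,"dz": 0,"grip": 0},{"ax": 0,"ay": 0,"az": 0,"dx": -0.7,"dy": -4.0,"dz": 0,"grip": 0},{"ax": 0,"ay": 0,"az": 0,"dx": -0.7,"dy": -4.0,"dz": 0,"grip": 0}])

```text
t: 1.77
position: [426.3, 39.6, 231.3]
ee_rot: [-0.27, 3.13, -0.0]
force: [0.9, 0.6, 0.1]
opening: 0.1
grip_force: 0.0
```

Emit:
carry_out(rows=[{"ax": 0,"ay": 0,"az": 0,"dx": -0.5,"dy": -3.0,"dz": 2.0,"grip": 0},{"ax": 0,"ay": 0,"az": 0,"dx": 0,"dy": -1.2,"dz": 3.9,"grip": 0},{"ax": 0,"ay": 0,"az": 0,"dx": 0,"dy": 0,"dz": 4.0,"grip": 0},{"ax": 0,"ay": 0,"az": 0,"dx": 0,"dy": 0,"dz": 4.0,"grip": 0},{"ax": 0,"ay": 0,"az": 0,"dx": 0,"dy": 0,"dz": 2.0,"grip": 0}])

```text
t: 2.18
position: [435.4, 0.5, 68.5]
ee_rot: [0.268, -3.125, -0.001]
force: [-0.8, 0.6, -0.8]
opening: 0.0
grip_force: 0.0
```

```bash
python3 - <<'E'
from h import *
st(); p,d=capture('scene'); cv2.imwrite('pics/s1.png',cv2.resize(p[140:360,120:400],(800,628))[:600])
E
```

```text
t 2.1833 reader [-234.3   64.1] z 68.5 F [-0.8  0.6 -0.8] open 0.03443734332866009
[[-1.0, 0.002, -0.005], [0.002, 1.0, 0.001], [0.005, 0.001, -1.0]]
```

View pics/s1.png

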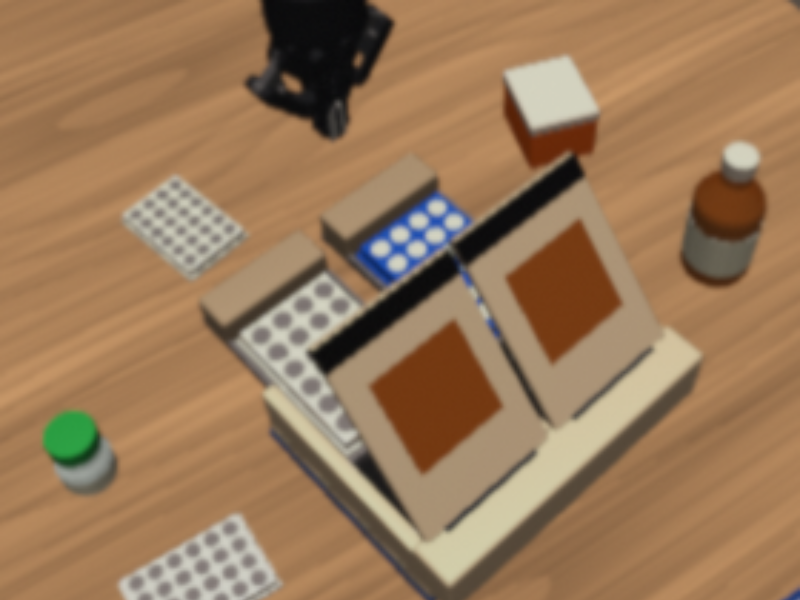

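The closed fingertips, at about (330,130), are in front of the blue carrier's block, still high. I'll lower them and approach.

Emit:
carry_out(rows=[{"ax": 0,"ay": 0,"az": 0,"dx": 0,"dy": -0.6,"dz": 1.8,"grip": 0},{"ax": 0,"ay": 0,"az": 0,"dx": 0,"dy": 0,"dz": 1.5,"grip": 0},{"ax": 0,"ay": 0,"az": 0,"dx": -1.0,"dy": 0,"dz": 0,"grip": 0},{"ax": 0,"ay": 0,"az": 0,"dx": -1.0,"dy": 0,"dz": 0,"grip": 0},{"ax": 0,"ay": 0,"az": 0,"dx": 0,"dy": 0,"dz": 0,"grip": 0}])

```text
t: 2.65
position: [463.6, -0.5, 40.9]
ee_rot: [-0.271, 3.125, 0.0]
force: [0.5, 0.7, 0.5]
opening: 0.0
grip_force: 0.0
```

```bash
python3 -c "from h import *; st()"
```

```text
t 2.65 reader [-206.6   58.3] z 40.9 F [0.5 0.7 0.5] open 0.005688609696821012
[[-1.0, -0.0, 0.005], [-0.0, 1.0, -0.0], [-0.005, -0.0, -1.0]]
```

Emit:
carry_out(rows=[{"ax": 0,"ay": 0,"az": 0,"dx": 0,"dy": -0.1,"dz": 0.7,"grip": 0},{"ax": 0,"ay": 0,"az": 0,"dx": -0.4,"dy": 0,"dz": 0,"grip": 0},{"ax": 0,"ay": 0,"az": 0,"dx": -0.4,"dy": 0,"dz": 0,"grip": 0},{"ax": 0,"ay": 0,"az": 0,"dx": -0.4,"dy": 0,"dz": 0,"grip": 0},{"ax": 0,"ay": 0,"az": 0,"dx": -0.4,"dy": 0,"dz": 0,"grip": 0}])

```text
t: 3.07
position: [475.3, 0.4, 32.5]
ee_rot: [0.27, -3.13, 0.0]
force: [-3.1, -0.7, 1.1]
opening: 0.1
grip_force: 1.0
```

Emit:
carry_out(rows=[{"ax": 0,"ay": 0,"az": 0,"dx": -0.5,"dy": 0,"dz": 0,"grip": 0},{"ax": 0,"ay": 0,"az": 0,"dx": -0.5,"dy": 0,"dz": 0,"grip": 0},{"ax": 0,"ay": 0,"az": 0,"dx": -0.5,"dy": 0,"dz": 0,"grip": 0},{"ax": 0,"ay": 0,"az": 0,"dx": -0.5,"dy": 0,"dz": 0,"grip": 0},{"ax": 0,"ay": 0,"az": 0,"dx": -0.5,"dy": 0,"dz": 0,"grip": 0}])

```text
t: 3.48
position: [500.1, 4.8, 32.3]
ee_rot: [0.27, -3.13, -0.0]
force: [-2.5, 0.4, 1.8]
opening: -0.1
grip_force: 1.1
```

```bash
python3 -c "from h import *; st()"
```

```text
t 3.4833 reader [-169.8   57.2] z 32.3 F [-2.5  0.4  1.8] open -0.06201141356269746
[[-1.0, 0.0, -0.0], [0.0, 1.0, 0.0], [0.0, 0.0, -1.0]]
```

Emit:
carry_out(rows=[{"ax": 0,"ay": 0,"az": 0,"dx": -0.5,"dy": 0,"dz": 0,"grip": 0},{"ax": 0,"ay": 0,"az": 0,"dx": -0.5,"dy": 0,"dz": 0,"grip": 0},{"ax": 0,"ay": 0,"az": 0,"dx": -0.5,"dy": 0,"dz": 0,"grip": 0},{"ax": 0,"ay": 0,"az": 0,"dx": -0.5,"dy": 0,"dz": 0,"grip": 0},{"ax": 0,"ay": 0,"az": 0,"dx": -0.5,"dy": 0,"dz": 0,"grip": 0}])

```text
t: 3.9
position: [524.8, 9.2, 32.2]
ee_rot: [0.27, -3.13, -0.0]
force: [-2.4, 0.7, 2.3]
opening: -0.3
grip_force: 1.1
```

Emit:
carry_out(rows=[{"ax": 0,"ay": 0,"az": 0,"dx": -0.4,"dy": 0,"dz": 0,"grip": 0},{"ax": 0,"ay": 0,"az": 0,"dx": -0.3,"dy": 0,"dz": 0,"grip": 0},{"ax": 0,"ay": 0,"az": 0,"dx": -0.3,"dy": 0,"dz": 0,"grip": 0},{"ax": 0,"ay": 0,"az": 0,"dx": -0.2,"dy": 0,"dz": 0,"grip": 0},{"ax": 0,"ay": 0,"az": 0,"dx": -0.2,"dy": 0,"dz": 0,"grip": 0}])

```text
t: 4.32
position: [538.2, 11.5, 32.2]
ee_rot: [0.27, -3.13, -0.0]
force: [-3.4, 1.8, 1.0]
opening: 0.1
grip_force: 1.0
```

```bash
python3 -c "from h import *; st()"
```

```text
t 4.3167 reader [-131.1   57.3] z 32.2 F [-3.4  1.8  1. ] open 0.05017976115784199
[[-1.0, 0.0, -0.0], [0.0, 1.0, 0.0], [0.0, 0.0, -1.0]]
```

Emit:
carry_out(rows=[{"ax": 0,"ay": 0,"az": 0,"dx": -0.2,"dy": 0,"dz": 0,"grip": 0},{"ax": 0,"ay": 0,"az": 0,"dx": -0.2,"dy": 0,"dz": 0,"grip": 0},{"ax": 0,"ay": 0,"az": 0,"dx": -0.2,"dy": 0,"dz": 0,"grip": 0},{"ax": 0,"ay": 0,"az": 0,"dx": -0.1,"dy": 0,"dz": 0,"grip": 0},{"ax": 0,"ay": 0,"az": 0,"dx": -0.1,"dy": 0,"dz": 0,"grip": 0}])

```text
t: 4.73
position: [546.1, 12.7, 32.2]
ee_rot: [0.27, -3.13, -0.0]
force: [-1.8, 1.0, 0.7]
opening: 0.1
grip_force: 1.0
```

Emit:
carry_out(rows=[{"ax": 0,"ay": 0,"az": 0,"dx": -0.1,"dy": 0,"dz": 0,"grip": 0},{"ax": 0,"ay": 0,"az": 0,"dx": -0.1,"dy": 0,"dz": 0,"grip": 0},{"ax": 0,"ay": 0,"az": 0,"dx": -0.1,"dy": 0,"dz": 0,"grip": 0}])

```text
t: 4.98
position: [547.5, 12.9, 32.1]
ee_rot: [0.27, -3.127, 0.0]
force: [-8.3, 0.4, 7.4]
opening: 0.1
grip_force: 4.1
```

Emit:
carry_out(rows=[{"ax": 0,"ay": 0,"az": 0,"dx": -0.1,"dy": 0,"dz": 0,"grip": 0},{"ax": 0,"ay": 0,"az": 0,"dx": -0.1,"dy": 0,"dz": 0,"grip": 0},{"ax": 0,"ay": 0,"az": 0,"dx": -0.1,"dy": 0,"dz": 0,"grip": 0},{"ax": 0,"ay": 0,"az": 0,"dx": 0,"dy": 0,"dz": 0,"grip": 0}])

```text
t: 5.32
position: [547.4, 12.8, 31.7]
ee_rot: [0.269, -3.121, 0.001]
force: [-11.9, -1.4, 9.6]
opening: 0.2
grip_force: 6.3
```

```bash
python3 -c "from h import *; st()"
```

```text
t 5.3167 reader [-121.8   57. ] z 31.7 F [-11.9  -1.4   9.6] open 0.17874848830706697
[[-1.0, 0.001, -0.009], [0.001, 1.0, 0.0], [0.009, 0.0, -1.0]]
```

The carrier is hard against its stop at fingertip x = -121.8, i.e. block front about -110 with 12 N steady. I'll back off, rise, and go over the lid.

Emit:
carry_out(rows=[{"ax": 0,"ay": 0,"az": 0,"dx": 1.0,"dy": 0,"dz": 0,"grip": 0},{"ax": 0,"ay": 0,"az": 0,"dx": 2.0,"dy": 0,"dz": 0,"grip": 0},{"ax": 0,"ay": 0,"az": 0,"dx": 1.0,"dy": 0,"dz": -3.0,"grip": 0},{"ax": 0,"ay": 0,"az": 0,"dx": 0,"dy": 0,"dz": -4.0,"grip": 0},{"ax": 0,"ay": 0,"az": 0,"dx": 0,"dy": 0,"dz": -4.0,"grip": 0}])

```text
t: 5.73
position: [511.6, 6.1, 142.8]
ee_rot: [0.269, -3.129, 0.0]
force: [2.1, -0.1, 0.0]
opening: -0.1
grip_force: 0.0
```

Emit:
carry_out(rows=[{"ax": 0,"ay": 0,"az": 0,"dx": 0,"dy": 0,"dz": -4.0,"grip": 0},{"ax": 0,"ay": 0,"az": 0,"dx": 0,"dy": 0,"dz": -4.0,"grip": 0},{"ax": 0,"ay": 0,"az": 0,"dx": 0,"dy": 0,"dz": -3.0,"grip": 0},{"ax": 0,"ay": 0,"az": 0,"dx": 0,"dy": 0,"dz": 0,"grip": 0}])

```text
t: 6.07
position: [517.9, 6.6, 260.2]
ee_rot: [-0.268, 3.115, -0.002]
force: [1.2, 0.5, -0.0]
opening: 0.3
grip_force: 0.0
```

```bash
python3 - <<'E'
from h import *
st()
for n in ('top','scene'):
    p,d=capture(n); np.save(n+'1.npy',d); cv2.imwrite(n+'1raw.png',p)
a=cv2.resize(cv2.imread('top1raw.png')[120:265,230:380],(400,387)); b=cv2.resize(cv2.imread('scene1raw.png')[170:350,200:386],(400,387))
cv2.imwrite('pics/both.png',np.hstack([a,b]))
E
```

```text
t 6.0667 reader [-152.    55.9] z 260.2 F [ 1.2  0.5 -0. ] open 0.3235450766662005
[[-1.0, 0.001, 0.015], [0.001, 1.0, -0.003], [-0.015, -0.003, -1.0]]
```

View pics/both.png

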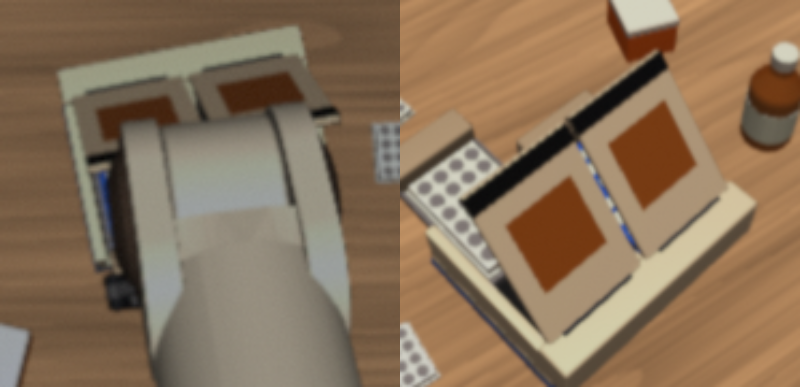

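The carrier is home (blue plate under the lid, block close to the housing) and the lid is undisturbed. The wrist is large in the top view, so I'll check its clearance to the right lid.

```bash
python3 - <<'E'
from h import *
d=np.load('top1.npy')
pts=[(230+x*.375,120+y*.3747) for y in (130,160,200) for x in (118,130,180,240,290,330,338)]
W=world('top',d,pts); L=np.c_[(W[:,:2]-o)@Rt,W[:,2]]; print(L.round(0))
cv2.imwrite('pics/sc1.png',cv2.resize(cv2.imread('scene1raw.png')[0:280,60:433],(800,600)))
E
```

```text
[[  13.   76.  147.]
 [-120.   94.  652.]
 [-123.   71.  647.]
 [-130.   45.  652.]
 [-136.   23.  659.]
 [  10. -142.    1.]
 [   8. -150.    1.]
 [-130.  102.  643.]
 [-136.   97.  662.]
 [-140.   75.  658.]
 [-145.   49.  660.]
 [-151.   28.  666.]
 [-149.    4.  638.]
 [ -22. -143.    0.]
 [-150.  105.  650.]
 [-155.  101.  670.]
 [-158.   79.  662.]
 [-163.   53.  661.]
 [-168.   32.  665.]
 [-173.   16.  675.]
 [-168.    5.  640.]]
```

View pics/sc1.png

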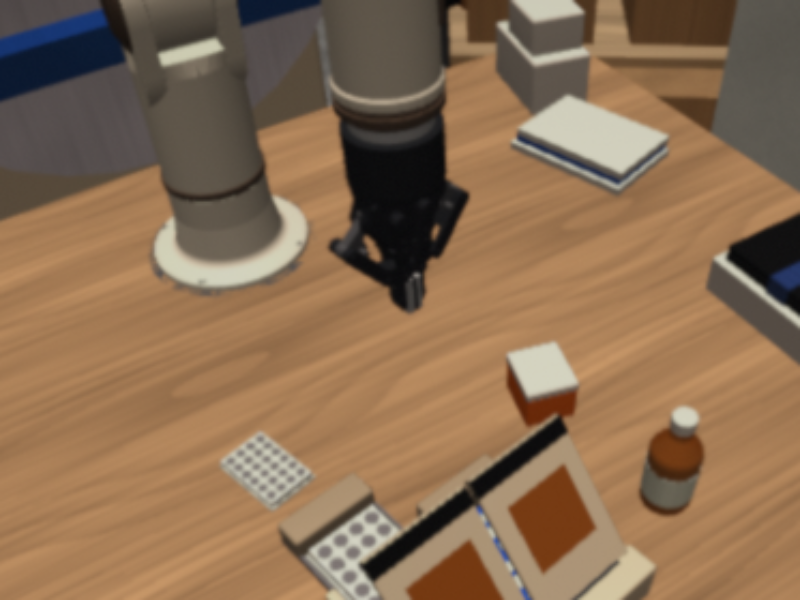

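The closed knuckles stand out sideways by about ±57 mm, so I'll push the lid at reader y ≈ 80 to stay clear of the right lid.

Emit:
carry_out(rows=[{"ax": 0,"ay": 0,"az": 0,"dx": -3.4,"dy": 0.5,"dz": 0,"grip": 0},{"ax": 0,"ay": 0,"az": 0,"dx": -3.4,"dy": 0.5,"dz": 0,"grip": 0},{"ax": 0,"ay": 0,"az": 0,"dx": -3.4,"dy": 0.5,"dz": 0,"grip": 0},{"ax": 0,"ay": 0,"az": 0,"dx": -3.4,"dy": 0.5,"dz": 0,"grip": 0},{"ax": 0,"ay": 0,"az": 0,"dx": -3.4,"dy": 0.5,"dz": 0,"grip": 0}])

```text
t: 6.58
position: [676.6, 60.6, 250.0]
ee_rot: [0.269, -3.128, 0.001]
force: [0.4, -0.2, -0.2]
opening: 0.0
grip_force: 0.0
```

Emit:
carry_out(rows=[{"ax": 0,"ay": 0,"az": 0,"dx": 0,"dy": 0,"dz": 2.0,"grip": 0},{"ax": 0,"ay": 0,"az": 0,"dx": 0,"dy": 0,"dz": 2.0,"grip": 0},{"ax": 0,"ay": 0,"az": 0,"dx": 0,"dy": 0,"dz": 0,"grip": 0},{"ax": 0,"ay": 0,"az": 0,"dx": 0,"dy": 0,"dz": 0,"grip": 0}])

```text
t: 6.92
position: [674.0, 60.1, 209.0]
ee_rot: [0.269, -3.124, 0.001]
force: [-0.0, 0.7, 0.1]
opening: -0.0
grip_force: 0.0
```

```bash
python3 -c "from h import *; st()"
```

```text
t 6.9167 reader [11.  81.8] z 209.0 F [-0.   0.7  0.1] open -0.012605755852885855
[[-1.0, 0.001, -0.006], [0.001, 1.0, 0.0], [0.006, 0.0, -1.0]]
```

Emit:
carry_out(rows=[{"ax": 0,"ay": 0,"az": 0,"dx": 0.4,"dy": 0,"dz": 1.2,"grip": 0},{"ax": 0,"ay": 0,"az": 0,"dx": 0.4,"dy": 0,"dz": 1.2,"grip": 0},{"ax": 0,"ay": 0,"az": 0,"dx": 0.4,"dy": 0,"dz": 1.2,"grip": 0},{"ax": 0,"ay": 0,"az": 0,"dx": 0.5,"dy": 0,"dz": 0.5,"grip": 0},{"ax": 0,"ay": 0,"az": 0,"dx": 0.5,"dy": 0,"dz": 0.5,"grip": 0}])

```text
t: 7.33
position: [654.2, 56.5, 167.0]
ee_rot: [-0.269, 3.129, -0.0]
force: [0.0, -0.3, 1.9]
opening: 0.1
grip_force: 0.6
```

```bash
python3 -c "from h import *; st()"
```

```text
t 7.3333 reader [-9.1 81.7] z 167.0 F [ 0.  -0.3  1.9] open 0.056376879576705084
[[-1.0, 0.001, 0.001], [0.001, 1.0, -0.0], [-0.001, -0.0, -1.0]]
```

Contact made, about 2 N, on the expected arc. Following it down.

Emit:
carry_out(rows=[{"ax": 0,"ay": 0,"az": 0,"dx": 0.8,"dy": 0,"dz": 0.8,"grip": 0},{"ax": 0,"ay": 0,"az": 0,"dx": 0.65,"dy": 0,"dz": 0.8,"grip": 0},{"ax": 0,"ay": 0,"az": 0,"dx": 0.65,"dy": 0,"dz": 0.8,"grip": 0},{"ax": 0,"ay": 0,"az": 0,"dx": 0.5,"dy": 0,"dz": 0.9,"grip": 0},{"ax": 0,"ay": 0,"az": 0,"dx": 0.5,"dy": 0,"dz": 0.9,"grip": 0}])

```text
t: 7.75
position: [623.2, 51.3, 124.0]
ee_rot: [-0.27, 3.129, -0.0]
force: [0.6, -0.3, 0.4]
opening: -0.1
grip_force: 0.6
```

Emit:
carry_out(rows=[{"ax": 0,"ay": 0,"az": 0,"dx": 0.4,"dy": 0,"dz": 0.9,"grip": 0},{"ax": 0,"ay": 0,"az": 0,"dx": 0.4,"dy": 0,"dz": 0.9,"grip": 0},{"ax": 0,"ay": 0,"az": 0,"dx": 0.2,"dy": 0,"dz": 0.9,"grip": 0},{"ax": 0,"ay": 0,"az": 0,"dx": 0.2,"dy": 0,"dz": 0.8,"grip": 0},{"ax": 0,"ay": 0,"az": 0,"dx": 0.1,"dy": 0,"dz": 0.5,"grip": 0}])

```text
t: 8.17
position: [610.1, 49.3, 82.8]
ee_rot: [0.27, -3.129, -0.0]
force: [0.3, -0.5, 1.3]
opening: 0.3
grip_force: 0.5
```

```bash
python3 -c "from h import *; st()"
```

```text
t 8.1667 reader [-53.8  82.2] z 82.8 F [ 0.3 -0.5  1.3] open 0.2678087195403201
[[-1.0, 0.0, -0.001], [0.0, 1.0, 0.0], [0.001, 0.0, -1.0]]
```

Emit:
carry_out(rows=[{"ax": 0,"ay": 0,"az": 0,"dx": 0,"dy": 0,"dz": 0.4,"grip": 0},{"ax": 0,"ay": 0,"az": 0,"dx": 0,"dy": 0,"dz": 0.3,"grip": 0},{"ax": 0,"ay": 0,"az": 0,"dx": 0,"dy": 0,"dz": 0.2,"grip": 0},{"ax": 0,"ay": 0,"az": 0,"dx": 0,"dy": 0,"dz": 0.2,"grip": 0},{"ax": 0,"ay": 0,"az": 0,"dx": 0,"dy": 0,"dz": 0,"grip": 0}])

```text
t: 8.58
position: [610.9, 49.5, 73.3]
ee_rot: [-0.27, 3.13, 0.0]
force: [-0.4, -0.4, -0.5]
opening: -0.1
grip_force: 0.0
```

Emit:
carry_out(rows=[{"ax": 0,"ay": 0,"az": 0,"dx": 0,"dy": 0,"dz": 0.2,"grip": 0},{"ax": 0,"ay": 0,"az": 0,"dx": 0,"dy": 0,"dz": 0.2,"grip": 0},{"ax": 0,"ay": 0,"az": 0,"dx": 0,"dy": 0,"dz": 0,"grip": 0}])

```text
t: 8.83
position: [611.3, 49.5, 72.7]
ee_rot: [-0.27, 3.129, -0.0]
force: [-9.2, -1.1, 23.1]
opening: -0.1
grip_force: 11.5
```

Hard stop at 72.7 mm, matching the 73 mm shut height. I'll retreat and check.

Emit:
carry_out(rows=[{"ax": 0,"ay": 0,"az": 0,"dx": 0,"dy": 0,"dz": -2.0,"grip": 0},{"ax": 0,"ay": 0,"az": 0,"dx": 0,"dy": 0,"dz": -4.0,"grip": 0},{"ax": 0,"ay": 0,"az": 0,"dx": 0,"dy": 0,"dz": -4.0,"grip": 0},{"ax": 0,"ay": 0,"az": 0,"dx": 0,"dy": 0,"dz": -4.0,"grip": 0},{"ax": 0,"ay": 0,"az": 0,"dx": 0,"dy": 0,"dz": -4.0,"grip": 0}])

```text
t: 9.25
position: [610.7, 49.4, 251.4]
ee_rot: [-0.27, 3.129, 0.0]
force: [1.1, -0.2, -0.9]
opening: 0.1
grip_force: 0.0
```

Emit:
carry_out(rows=[{"ax": 0,"ay": 0,"az": 0,"dx": 1.0,"dy": 4.0,"dz": 0,"grip": 0},{"ax": 0,"ay": 0,"az": 0,"dx": 1.0,"dy": 4.0,"dz": 0,"grip": 0},{"ax": 0,"ay": 0,"az": 0,"dx": 1.0,"dy": 4.0,"dz": 0,"grip": 0},{"ax": 0,"ay": 0,"az": 0,"dx": 1.0,"dy": 4.0,"dz": 0,"grip": 0},{"ax": 0,"ay": 0,"az": 0,"dx": 1.0,"dy": 4.0,"dz": 0,"grip": 0}])

```text
t: 9.67
position: [526.5, 239.4, 249.9]
ee_rot: [-0.269, 3.129, 0.001]
force: [0.7, 1.6, -0.3]
opening: -0.1
grip_force: 0.0
```

Emit:
carry_out(rows=[{"ax": 0,"ay": 0,"az": 0,"dx": 1.0,"dy": 4.0,"dz": 0,"grip": 0},{"ax": 0,"ay": 0,"az": 0,"dx": 1.0,"dy": 4.0,"dz": 0,"grip": 0},{"ax": 0,"ay": 0,"az": 0,"dx": 0,"dy": 0,"dz": 0,"grip": 0},{"ax": 0,"ay": 0,"az": 0,"dx": 0,"dy": 0,"dz": 0,"grip": 0}])

```text
t: 10.0
position: [491.7, 317.1, 249.6]
ee_rot: [-0.281, 3.129, 0.003]
force: [0.5, -1.6, -0.5]
opening: 0.2
grip_force: 0.0
```

```bash
python3 - <<'E'
from h import *
st()
p,d=capture('top'); np.save('top2.npy',d); q,ds=capture('scene')
a=cv2.resize(p[125:260,240:370],(400,415),interpolation=cv2.INTER_CUBIC); b=cv2.resize(q[170:350,190:363],(400,415))
cv2.imwrite('pics/end.png',np.hstack([a,b]))
E
```

```text
t 10.0 reader [-124.4  366.3] z 249.6 F [ 0.5 -1.6 -0.5] open 0.20925681749551908
[[-1.0, -0.007, 0.0], [-0.007, 1.0, 0.002], [-0.0, 0.002, -1.0]]
```

View pics/end.png

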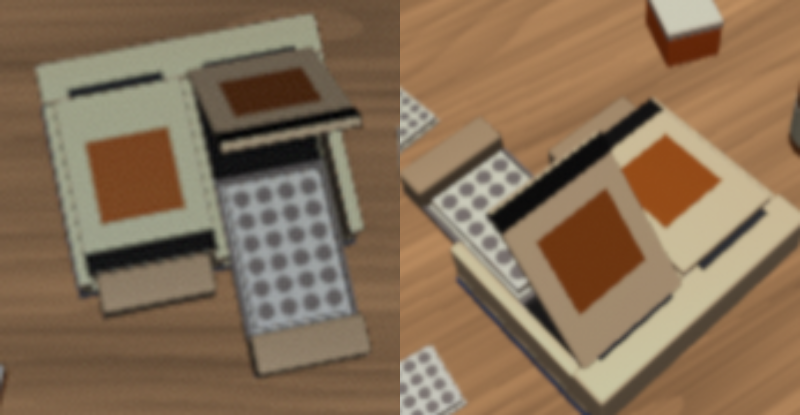

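The left lid is flat with its window visible at (135,175), and the block is at about (155,290), close to the housing. The right bay is unchanged. A quick numeric check before handing in.

```bash
python3 - <<'E'
from h import *
d=np.load('top2.npy'); f=lambda x,y:(240+x/3.077,125+y/3.077)
L=lambda W:np.c_[(W[:,:2]-o)@Rt,W[:,2]].round(1)
print(L(world('top',d,[f(*q) for q in [(75,150),(200,130),(90,235),(195,222),(150,250),(155,285)]])))
print(L(np.array([ray('top',*f(*q),56) for q in [(107,315),(215,293),(258,375),(369,350)]])))
E
```

```text
[[ 24.2  99.4  73.5]
 [ 33.3 -10.5  23.5]
 [-47.8 101.   72.8]
 [-53.6  15.   71.3]
 [-69.9  55.8  75.4]
 [-96.   56.5  56.5]]
[[-112.5   99.8   56. ]
 [-112.     9.5   56. ]
 [-184.8  -10.9   56. ]
 [-182.9 -104.6   56. ]]
```

```bash
python3 -c "from rig import ticket; print(ticket.close_job())"
```

```text
the job is handed in; nothing more can be done
None
```

I pushed the blue plate's carrier (left bay) home against its stop, then pushed that bay's lid fully shut. The final pictures show the right bay unchanged, and I handed the job in about 10 s into the 48 s limit.

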